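# Press an end plug home with the bench arbor press

### The arm

A 6-joint arm with a two-finger parallel gripper is mounted at the origin on the work surface. World frame = base frame: x ahead of the robot, y to its left, z up, the work surface at z = 0. Lengths are in m, angles in rad, forces in N, time in s.
With the tool pointing down it reaches from about 0.225 to 0.875 m from the base axis. Payload 3.4 kg.
Tool frame: the origin (TCP) lies midway between the tips of the shut fingers; the grasp point (between the pads) lies 19 mm behind it; y points along the fingers, x is the direction in which the jaws open and shut, and the axes are right-handed (so a half turn about y gives the same grasp; the last joint's range is limited). The gripper opens to 85 mm and grips with 20 to 120 N. Pads are 22 mm wide; open, the fingers measure 114 mm over their backs; the gripper's body (76 mm by 85 mm) begins 54 mm behind the grasp point. The pads swing forward as they close: fully open they stand 13 mm farther back than shut.
Start: joints at [-1.333, 0.276, 1.505, -0, 1.361, -0.121], TCP at [0.202, -0.538, 0.231] pointing down, gripper open.
Joint ranges: [-2.89, 2.89], [-0.75, 2.08], [0.22, 2.7], [-1.18, 4.32], [0.11, 2.71], [-2.7, 2.7]. Speed limits (rad/s): [2.57, 2.57, 3.14, 3.14, 3.14, 3.14].

### API

Orientations are given as a unit quaternion [w, x, y, z].
In Python, from bench import telemetry, imaging, arm gives the robot as it stands.
- The arm moves only by the shell command python3 -m pendant 'ROWS' [OPENING]. ROWS is text: rows parted by semicolons, each of 4 numbers parted by spaces: the shift along the tool's x, y, z in cm, then the turn about the tool's y in rad. In form: tx ty tz turn; .... A call has exactly 5 rows; each row is the pose to reach, as a shift and turn from the pose measured when the call began, along the tool's axes at that moment; what a row does not reach only later rows make up. A row lasts 1/12 s, in which the tool goes at most 41.7 mm and 7.16 degrees, less where a joint would pass 70% of its speed; a pose out of reach is approached as far as the arm can. A call with a gripper value outside its range is refused whole. OPENING is the closure, from -1 (fully open) to 1 (shut), set as the call begins (- or left out, the last holds). The fingers move at their own pace and stop on an object; the grip force is fixed at half the most. Time passes only in rows, so rows that repeat a pose let the fingers close, or fill a call up. It gives the time, the measured TCP pose, the force and the opening at its end, in the units of the state.
- telemetry.get_obs(): the state, without advancing time (a new reading comes with each control period).
- imaging.snapshot(name): name is "side" or "top" or "wrist"; returns the picture (400x640x3 uint8, red, green, blue); there is no depth.
- imaging.camera_model(name): a dict with "intrinsics" (3x3 intrinsics, pixels), "dist" ([k1, k2, p1, p2, k3] as OpenCV has them; the pictures are not rectified), "pose" (4x4, takes a point from camera to world coordinates). Camera axes: x right, y down, z forward; pixel columns grow to the right and rows downward; lengths in m; the calibration is good to about 2 mm. A picture is of the moment at which its call begins: read the wrist's pose just before it. camera_model takes no time and is no camera call; for the wrist camera it gives the pose at the moment of the call.
- arm.sign_off(): hands the job in, once; it reports no verdict.
The state is a dict: "time_s": time; "q": joint angles; "qd": joint speeds; "effort": joint torques, N m; "eef_pos": TCP position; "ee_rot": TCP orientation; "wrist_force": force on the tool from outside, world axes, zero at the start; "wrist_torque": the same for the moment, N m; "opening": opening from 0.0 (shut) to 1.0 (fully open).
Only numpy, scipy, OpenCV 4.12 (cv2) and the standard library are available. Lean on these libraries where they do the work, as an engineer would, in place of code of your own. Each camera call takes 0.05 s, during which the arm holds its last target. There are 200 camera calls.

### The job

The clear housing standing in the arbor press's loading carriage has its end plug only started in the tube. Push the carriage all the way in under the ram, push the press lever right down to its stop so that the plug's flange seats flush on the tube, and ease the lever back up to its rest without letting it fly back. Then draw the carriage all the way back out to its loading stop with the finished housing still standing in it, and leave the other things on the bench where they are.

Things in the scene. Friction and masses are not known exactly. Their poses are not given: they have to be found in the camera images.
- press: Dark cast-iron bench arbor press, fixed. Origin on the bench straight below the ram; x from the open front (robot's side) to the column at the back, y along the shuttle slide to the loading end, z up. Head: 185 to 275 mm high (ram bar 312), 64 mm wide, from 40 mm in front of the ram axis to the column, 85 to 160 mm behind it. Lever on the -y side. Slide bed from y -60 to +200 mm, 34 mm high.
- lever (a joint): Press lever angle, rad: 0 = up at rest (30 deg above level), 1.05 = down on its stop (30 deg below). Turns about the press's y axis at lever_pivot. Sprung: 4 N at the ball at rest, 7 N at the bottom, 10 to 18 N when pressing; let go, it flies up. Geared to the ram, 23.3 mm per rad: the ram meets the plug at about 0.4 to 0.6 and seats it near 1.03 rad.
- lever_ball (a point): Centre of the black ball knob, 36 mm diameter, at the free end of the lever, a 13 mm steel rod; 190 mm from the pivot, 320 mm above the bench at rest and 130 mm at the stop. It points to the press's front (-x) and can be pushed down from above.
- lever_pivot (a point): Point on the lever's axis in the plane of the lever: 36 mm behind the ram axis, 70 mm to the -y side, 225 mm above the bench.
- carriage (a joint): Position of the carriage on its slide, m: 0 = out at the loading stop, 0.130 = home against the stop under the ram. It moves along the press's -y axis as the value grows; about 3 N of friction, stays where it is left.
- carriage_knob (a point): Centre of the upright black cylindrical knob (30 mm diameter, 45 mm tall, its top 114 mm and its underside 69 mm above the bench, on a 14 mm stem) that moves the carriage. It stands on a flat draw bar on the loading side, 155 mm from the nest's centre, so it is 285 mm in y from the ram axis with the carriage out and 155 mm with it home.
- nest (a point): Centre of the floor of the round nest in the carriage, an aluminium block 90 x 90 mm with its top 66 mm above the bench; the nest is 62 mm wide and 16 mm deep, its floor 50 mm above the bench.
- housing: Clear plastic tube, 60 mm diameter and 70 mm tall, about 0.26 kg with its plug, a circuit card inside; loose, standing upright in the nest at the start. Origin at the centre of its underside, z up.
- plug (a joint): How far the cream end plug has been pressed into the tube, m: 0 to 0.004 at the start (flange 14 to 10 mm proud of the tube's rim), 0.014 = flange seated flush on the rim. It moves along the housing's -z, needs about 55 N, and stays where it is pressed.
- plug_top (a point): Centre of the top face of the plug's flange (60 mm diameter, 8 mm thick), 138 to 142 mm above the bench at the start, 128 mm when seated.
- finished: Bystander: a finished housing of the same kind, 60 mm diameter, 78 mm tall with its plug flush, standing loose on the bench. Origin at the centre of its underside.
- jar: Bystander: glass jar with a metal lid, 76 mm diameter, 115 mm tall, standing loose on the bench. Origin at the centre of its underside.
- screwdriver: Bystander: screwdriver lying loose on the bench in front of the slide, 190 mm long, along its own x axis. Origin at the bench under its middle.
There are look-alikes about, which are no part of the job. Leave any green or purple look-alike of the housing alone.

How it is judged:
On the way, in this order (a step that is already met when the one before it is completed fails the run):
1. the carriage is home under the ram (within 4 mm of its stop) with the housing in its nest, the plug still proud and the lever up (value of joint carriage above 0.126 m and value of joint plug below 0.007 m and value of joint lever below 0.3 rad and horizontal distance between housing and nest below 0.005 m and angle between housing's own z axis and vertical below 0.1 rad), for 0.1 s.
2. with the carriage home, the lever is fully down (within 0.05 rad of its stop) and the plug is seated to within 1.5 mm (value of joint carriage above 0.126 m and value of joint lever above 1 rad and value of joint plug above 0.0125 m), for 0.1 s.
At the end, for the whole second after the job is handed in: The plug is seated to within 1.5 mm of flush, the lever is back up within 0.05 rad of its rest, the carriage is out within 6 mm of its loading stop, and the housing stands upright and still in the nest (value of joint plug above 0.0125 m and value of joint lever below 0.05 rad and value of joint carriage below 0.006 m and distance between housing and nest below 0.006 m and angle between housing's own z axis and vertical below 0.08 rad and linear speed of housing below 0.02 m/s); the robot touches nothing.
It fails at once if the lever flies back up (faster than 4 rad/s) (velocity of joint lever below -4 rad/s).
It fails at once if the housing is tipped or lifted out of its nest (angle between housing's own z axis and vertical above 0.3 rad or distance between housing and nest above 0.02 m).
It fails at once if a bystander is moved more than 30 mm (distance of any of finished, jar, screwdriver from where it was at the start of the episode above 0.03 m).
It also fails if it takes over 70 s, if anything falls off the work surface, if the arm or the gripper's body presses on something with over 40 N, if the wrist force passes 120 N, or if a joint passes its speed limit or range.

## Working session

There is one attempt and no reset: what is moved stays moved. The work goes in short steps, Python scripts to look and compute and a shell command to move; the robot and the scene stay as the last step left them, time stands still between calls to the robot, and variables do not carry over. Pictures are saved under pics/ and viewed, about 8 in all and at most 12, crops included, and the job is handed in when it is done.

```bash
ls; mkdir -p pics; python3 - <<'E'
from bench import telemetry, imaging
import cv2,numpy as np
o=telemetry.get_obs()
print({k:np.round(v,3) for k,v in o.items()})
for n in("side","top"):
    im=imaging.snapshot(n); cv2.imwrite(f"pics/{n}0.png",im[:,:,::-1])
    m=imaging.camera_model(n); print(n,np.round(m["intrinsics"],1).tolist(),np.round(m["dist"],3),np.round(m["pose"],3).tolist())
E
```

```text
pics
{'time_s': np.float64(0.0), 'q': array([-1.333,  0.277,  1.506,  0.   ,  1.361, -0.121]), 'qd': array([ 0.001, -0.   , -0.   , -0.001, -0.   , -0.001]), 'effort': array([ 0.0000e+00, -4.1677e+01, -2.4581e+01, -0.0000e+00,  1.1000e-02,
        0.0000e+00]), 'eef_pos': array([ 0.202, -0.538,  0.23 ]), 'ee_rot': array([ 0.582, -0.581,  0.403, -0.402]), 'wrist_force': array([-0.282, -0.331, -0.792]), 'wrist_torque': array([ 0.01 ,  0.019, -0.006]), 'opening': np.float64(0.998)}
side [[412.2, 0.0, 314.3], [0.0, 412.2, 192.1], [0.0, 0.0, 1.0]] [0.03 0.   0.   0.   0.  ] [[-0.998, -0.033, 0.051, 0.523], [-0.06, 0.664, -0.745, 0.716], [-0.009, -0.747, -0.665, 0.832], [0.0, 0.0, 0.0, 1.0]]
top [[518.7, 0.0, 316.9], [0.0, 518.7, 193.2], [0.0, 0.0, 1.0]] [-0.055  0.     0.     0.     0.   ] [[-0.078, -0.975, 0.209, 0.329], [-0.997, 0.075, -0.022, -0.01], [0.005, -0.21, -0.978, 1.313], [0.0, 0.0, 0.0, 1.0]]
```

View pics/top0.png

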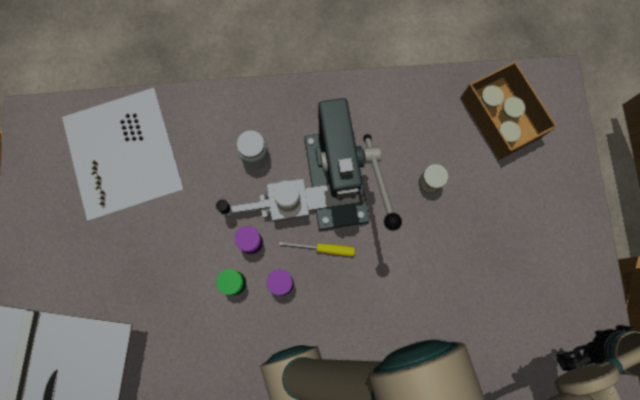

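View pics/side0.png

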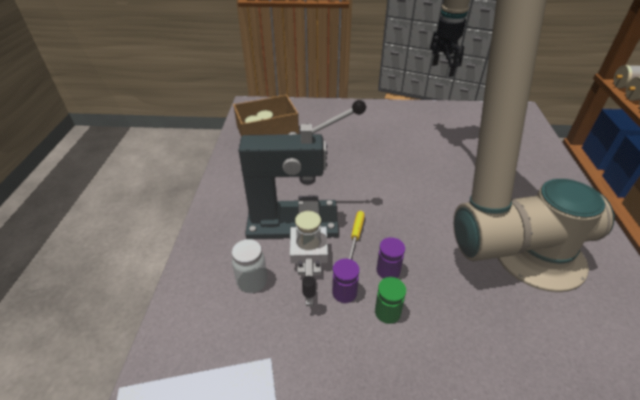

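Top view: ball knob (393,221), carriage knob (223,207), plug (288,195). Side view: ball (359,107), carriage knob (309,285), plug (308,221). The screwdriver lies in front of the slide and the purple/green look-alikes are nearer the robot. Next I'll enlarge the key areas.

```bash
cat > h.py <<'E'
import numpy as np,cv2
from bench import imaging
def ray(m,uv):
    p=cv2.undistortPoints(np.array([[uv]],float),np.array(m["intrinsics"]),np.array(m["dist"]))[0,0]
    T=np.array(m["pose"]);d=T[:3,:3]@[p[0],p[1],1.];return T[:3,3],d/np.linalg.norm(d)
def tri(obs):
    A=np.zeros((3,3));b=np.zeros(3);R=[ray(m,uv) for m,uv in obs]
    for c,d in R:
        P=np.eye(3)-np.outer(d,d);A+=P;b+=P@c
    x=np.linalg.solve(A,b)
    return x,[round(1e3*np.linalg.norm((np.eye(3)-np.outer(d,d))@(x-c)),1) for c,d in R]
def onz(m,uv,z):
    c,d=ray(m,uv);return c+d*(z-c[2])/d[2]
def proj(m,X):
    T=np.linalg.inv(np.array(m["pose"]));
    return cv2.projectPoints(np.atleast_2d(X).astype(float),cv2.Rodrigues(T[:3,:3])[0],T[:3,3],np.array(m["intrinsics"]),np.array(m["dist"]))[0][:,0]
E
python3 - <<'E'
from h import *
t=imaging.camera_model("top");s=imaging.camera_model("side")
for n,a,b in [("ball",(393,221),(359,107)),("knobtop",(223,206),(309,281)),("plug",(288,193),(308,219))]:
    x,r=tri([(t,a),(s,b)]);print(n,x.round(4),r)
T=cv2.imread("pics/top0.png");S=cv2.imread("pics/side0.png")
a=cv2.resize(T[130:250,205:415],None,fx=3.8,fy=3.8,interpolation=cv2.INTER_CUBIC)
cv2.imwrite("pics/c1.png",a)
b=cv2.resize(S[90:310,230:390],None,fx=2.7,fy=2.7,interpolation=cv2.INTER_CUBIC);cv2.imwrite("pics/c2.png",b)
E
```

```text
ball [ 0.4734 -0.1745  0.3201] [np.float64(1.2), np.float64(1.2)]
knobtop [0.5725 0.1875 0.1077] [np.float64(0.1), np.float64(0.1)]
plug [0.5856 0.031  0.136 ] [np.float64(0.4), np.float64(0.4)]
```

View pics/c1.png

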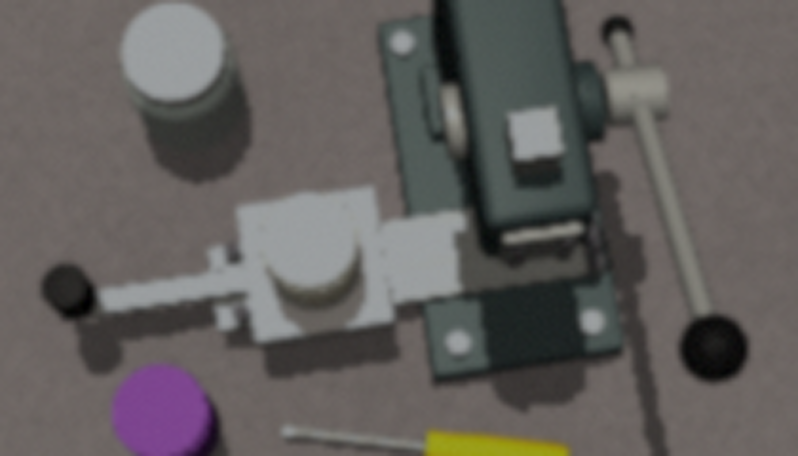

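View pics/c2.png

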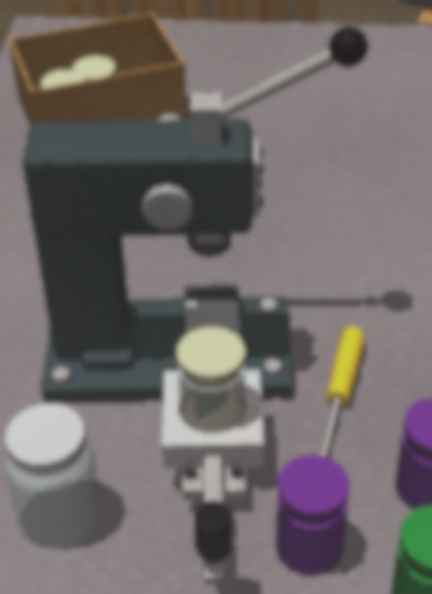

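Refined pixels (enlarged): ball is top (392.6,221.3) / side (358.9,107.0); knob top is top (221.6,205) / side (308.9,280.7); plug top is top (286.6,193.2) / side (308.1,220.4). The triangulated heights agree with the text, so I'll fit the press pose and work out the first move.

```bash
cat >> h.py <<'E'
from scipy.optimize import least_squares
from scipy.spatial.transform import Rotation as Ro
from bench import telemetry
import json,os
def need(p,yaw):
    """tool-frame shift cm and turn to bring TCP to p with tool x along press y (mod pi)"""
    o=telemetry.get_obs();q=o["ee_rot"];R=Ro.from_quat([q[1],q[2],q[3],q[0]]).as_matrix()
    d=R.T@(np.array(p)-o["eef_pos"])*100
    want=np.array([-np.sin(yaw),np.cos(yaw),0]);w=R.T@want
    a=np.arctan2(-w[2],w[0]);a=(a+np.pi/2)%np.pi-np.pi/2   # turn about y: x->(cos,0,-sin)
    print("need",d.round(2),"turn",round(a,3),"tcp",np.round(o["eef_pos"],4),"q",np.round(o["q"],2),"t",round(float(o["time_s"]),2),"F",np.round(o["wrist_force"],1),"op",round(float(o["opening"]),3))
if os.path.exists("press.json"):
    PX,PY,YAW=json.load(open("press.json"))
    def W(x,y,z): c,s=np.cos(YAW),np.sin(YAW);return np.array([PX+c*x-s*y,PY+s*x+c*y,z])
    def ball(th): a=np.pi/6-th;return W(.036-.19*np.cos(a),-.07,.225+.19*np.sin(a))
E
python3 - <<'E'
from h import *
t=imaging.camera_model("top");s=imaging.camera_model("side")
B=((392.6,221.3),(358.9,107.0));K=((221.6,205),(308.9,280.7));P=((286.6,193.2),(308.1,220.4))
X=[tri([(t,a),(s,b)])[0] for a,b in (B,K,P)];print(np.round(X,4))
L=np.array([[.036-.19*np.cos(np.pi/6),-.07],[0,.285],[0,.13]])
def f(v):
    c,sn=np.cos(v[2]),np.sin(v[2]);return (L@np.array([[c,sn],[-sn,c]])+v[:2]-np.array(X)[:,:2]).ravel()
r=least_squares(f,[.6,-.1,.08]);print(r.x,(r.fun*1e3).round(1))
json.dump(list(r.x),open("press.json","w"))
print("jar",onz(t,(250.5,143.5),.115),"fin",onz(t,(435,174),.078))
import importlib,h;importlib.reload(h)
print("knob",h.W(0,.285,.1),"ball",h.ball(0))
k=h.W(0,.285,.42);h.need(k,h.YAW)
o=telemetry.get_obs();q=o["ee_rot"];print(Ro.from_quat([q[1],q[2],q[3],q[0]]).as_matrix().round(3))
E
```

```text
[[ 0.4733 -0.1737  0.3204]
 [ 0.5733  0.19    0.1126]
 [ 0.5854  0.0344  0.1348]]
[ 0.5957291  -0.0943829   0.07829173] [-0.2 -0.6  0.1 -0.3  0.2  0.8]
jar [0.71953796 0.11391697 0.115     ] fin [ 0.61861642 -0.33132747  0.078     ]
knob [0.57343875 0.18974408 0.1       ] ball [ 0.47305286 -0.17422219  0.32      ]
need [-55.11 -18.85  60.35] turn 0.281 tcp [ 0.2018 -0.5379  0.2305] q [-1.33  0.28  1.51 -0.    1.36 -0.12] t 0.1 F [0.3 0.9 0.3] op 1.003
[[ 0.351 -0.     0.936]
 [-0.936  0.002  0.351]
 [-0.002 -1.     0.   ]]
```

```bash
python3 -m pendant '0 -4 0 0; 0 -8 0 0; 0 -12 0 0; 0 -16 0 0; 0 -18.8 0 0' -1
python3 -m pendant '-2.7 0 3 0; -5.4 0 6 0; -8.1 0 9 0; -10.8 0 12 0; -13.5 0 15 0'
python3 -m pendant '-2.7 0 3 0; -5.4 0 6 0; -8.1 0 9 0; -10.8 0 12 0; -13.5 0 15 0'
python3 -m pendant '-2.7 0 3 0; -5.4 0 6 0; -8.1 0 9 0; -10.8 0 12 0; -13.5 0 15 0'
python3 -c "
from h import *
need(W(0,.285,.42),YAW)"
```

```text
time_s: 0.52
eef_pos: [0.2019, -0.5384, 0.4222]
ee_rot: [-0.581, 0.582, -0.402, 0.403]
wrist_force: [-0.4, -0.7, 0.8]
opening: 1.001
time_s: 0.93
eef_pos: [0.2953, -0.3575, 0.4214]
ee_rot: [-0.581, 0.581, -0.403, 0.403]
wrist_force: [1.2, -0.6, -0.6]
opening: 1.0
time_s: 1.35
eef_pos: [0.3887, -0.1765, 0.421]
ee_rot: [-0.581, 0.581, -0.403, 0.403]
wrist_force: [-0.2, -0.6, -0.5]
opening: 1.001
time_s: 1.77
eef_pos: [0.4821, 0.0046, 0.4206]
ee_rot: [-0.581, 0.581, -0.403, 0.403]
wrist_force: [1.0, -0.5, -0.0]
opening: 1.002
need [-14.14   0.03  15.04] turn 0.28 tcp [0.4821 0.0046 0.4206] q [-0.13  0.08  1.3  -0.    1.76  1.08] t 1.77 F [ 1.  -0.5 -0. ] op 1.002
```

```bash
python3 -m pendant '-2.8 0 3 0.05; -5.6 0 6 0.1; -8.4 0 9 0.16; -11.2 0 12 0.22; -14.1 0 15 0.28'
python3 -m pendant '0 4 0 0; 0 8 0 0; 0 12 0 0; 0 16 0 0; 0 20 0 0'
python3 -c "
from h import *
need(W(0,.285,.082),YAW)
m=imaging.camera_model('wrist');im=imaging.snapshot('wrist');cv2.imwrite('pics/w1.png',im[:,:,::-1])
print('pred knob top',proj(m,[W(0,.285,.114),W(0,.13,.138)]))"
```

```text
time_s: 2.18
eef_pos: [0.5736, 0.1912, 0.4198]
ee_rot: [-0.518, 0.519, -0.481, 0.481]
wrist_force: [0.9, -1.4, -0.5]
opening: 0.997
time_s: 2.6
eef_pos: [0.5727, 0.191, 0.2176]
ee_rot: [-0.518, 0.519, -0.481, 0.481]
wrist_force: [1.3, 0.5, 0.6]
opening: 1.002
need [ 0.11 13.56  0.08] turn -0.003 tcp [0.5727 0.191  0.2176] q [ 0.21  0.33  1.46 -0.    1.35  1.7 ] t 2.6 F [1.3 0.5 0.6] op 1.002
pred knob top [[321.87260351 204.31795138]
 [547.55031324 213.04392247]]
```

View pics/w1.png

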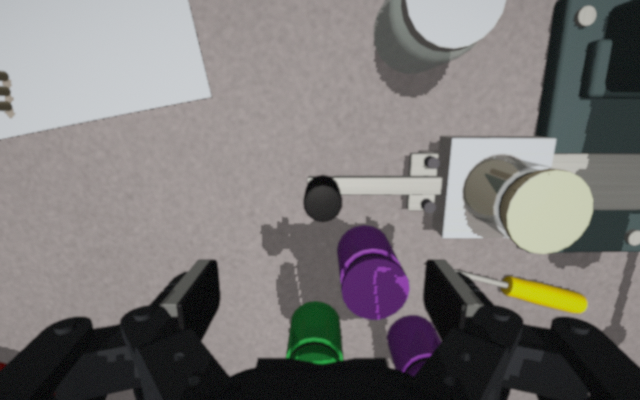

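The wrist view shows the knob at (323,200) against a predicted (322,204), and the plug at (545,210) against a predicted (548,213). The fit holds, so I'll descend and cage the knob.

```bash
python3 -m pendant '0.1 4 0.1 0; 0.1 8 0.1 0; 0.1 11 0.1 0; 0.1 13 0.1 0; 0.1 13.8 0.1 0'
python3 -m pendant '0 0 0 0; 0 0 0 0; 0 0 0 0; 0 0 0 0; 0 0 0 0' 0.15
python3 -c "
from h import *
need(W(0,.155,.08),YAW)"
```

```text
time_s: 3.07
eef_pos: [0.5626, 0.1872, 0.0669]
ee_rot: [-0.51, 0.527, -0.486, 0.476]
wrist_force: [0.5, -0.8, 0.9]
opening: 0.998
time_s: 3.48
eef_pos: [0.5638, 0.1875, 0.0687]
ee_rot: [-0.511, 0.526, -0.485, 0.476]
wrist_force: [-0.6, -0.6, 0.2]
opening: 0.424
need [12.85 -1.09  0.99] turn -0.003 tcp [0.5638 0.1875 0.0687] q [ 0.21  0.45  1.68 -0.    1.04  1.7 ] t 3.48 F [-0.6 -0.6  0.2] op 0.424
```

```bash
python3 -m pendant '0 -0.5 0.4 0; 0 -1 0.8 0; 0 -1.1 1 0; 0 -1.1 1 0; 0 -1.1 1 0'
python3 -c "
from h import *
need(W(0,.155,.08),YAW);need(W(0,.285,.08),YAW);o=telemetry.get_obs();print(o['q'][[1,2,4]].sum(),o['ee_rot'],o['qd'].round(3))"
```

```text
time_s: 3.9
eef_pos: [0.5744, 0.1883, 0.0797]
ee_rot: [-0.511, 0.526, -0.485, 0.476]
wrist_force: [-0.3, -0.6, -0.6]
opening: 0.425
need [12.85  0.03 -0.04] turn -0.003 tcp [0.5744 0.1883 0.0797] q [ 0.2   0.45  1.64 -0.    1.08  1.7 ] t 3.9 F [-0.3 -0.6 -0.6] op 0.425
need [-0.15 -0.03 -0.08] turn -0.003 tcp [0.5744 0.1883 0.0797] q [ 0.2   0.45  1.64 -0.    1.08  1.7 ] t 3.9 F [-0.3 -0.6 -0.6] op 0.425
3.165456979762035 [-0.51118532  0.52566253 -0.48517736  0.47641517] [-0.001  0.003  0.018 -0.001  0.001 -0.   ]
```

```bash
python3 -m pendant '0.7 0 0 0; 1.8 0 0 0; 3 0 0 0; 4.2 0 0 0; 5.4 0 0 0'
python3 -m pendant '1.2 0 0 0; 2.4 0 0 0; 3.6 0 0 0; 4.6 0 0 0; 5.4 0 0 0'
python3 -m pendant '0.5 0 0 0; 1 0 0 0; 1.4 0 0 0; 1.7 0 0 0; 1.9 0 0 0'
python3 -c "
from h import *
need(W(0,.155,.08),YAW)"
```

```text
time_s: 4.32
eef_pos: [0.5783, 0.1337, 0.0796]
ee_rot: [-0.511, 0.526, -0.486, 0.476]
wrist_force: [1.8, 5.1, -2.7]
opening: 0.422
time_s: 4.73
eef_pos: [0.5825, 0.0782, 0.0798]
ee_rot: [-0.511, 0.525, -0.486, 0.477]
wrist_force: [0.9, 3.6, -1.5]
opening: 0.426
time_s: 5.15
eef_pos: [0.5838, 0.0591, 0.0798]
ee_rot: [-0.511, 0.525, -0.486, 0.476]
wrist_force: [2.2, 3.0, -1.3]
opening: 0.426
need [-0.11 -0.02 -0.02] turn -0.004 tcp [0.5838 0.0591 0.0798] q [-0.01  0.43  1.68 -0.01  1.06  1.49] t 5.15 F [ 2.2  3.  -1.3] op 0.426
```

```bash
python3 -m pendant '0.15 0 0 0; 0.3 0 0 0; 0.45 0 0 0; 0.5 0 0 0; 0.5 0 0 0'
python3 -c "
from h import *
need(W(0,.155,.08),YAW)
for n in('side','top'):
  im=imaging.snapshot(n);cv2.imwrite(f'pics/{n}1.png',im[:,:,::-1])"
```

```text
time_s: 5.57
eef_pos: [0.584, 0.0571, 0.0798]
ee_rot: [-0.512, 0.524, -0.487, 0.475]
wrist_force: [1.3, 10.1, -1.5]
opening: 0.421
need [-0.3  -0.02 -0.01] turn -0.005 tcp [0.584  0.0571 0.0798] q [-0.02  0.42  1.68 -0.    1.06  1.48] t 5.57 F [ 1.3 10.1 -1.5] op 0.421
```

Pushing now gives 10 N with no further motion and the TCP exactly 3 mm (the slack) past nominal, so the carriage is home. I'll release and rise.

```bash
python3 -m pendant '-0.2 0 0 0; -0.2 0 0 0; -0.2 0 0 0; -0.2 0 0 0; -0.2 0 0 0' -1
python3 -m pendant '0 -1.5 0 0; 0 -4.5 0 0; 0 -8 0 0; 0 -12 0 0; 0 -16 0 0'
python3 -m pendant '0 -4 0 0; 0 -8 0 0; 0 -12 0 0; 0 -15 0 0; 0 -17 0 0'
python3 -c "
from h import *
need(ball(0)+[0,0,.10],YAW)"
```

```text
time_s: 6.08
eef_pos: [0.5838, 0.0585, 0.0799]
ee_rot: [-0.512, 0.524, -0.487, 0.476]
wrist_force: [-0.2, -0.5, -0.6]
opening: 0.998
time_s: 6.5
eef_pos: [0.5869, 0.0583, 0.2412]
ee_rot: [-0.511, 0.525, -0.487, 0.475]
wrist_force: [0.4, 0.4, 0.6]
opening: 1.002
time_s: 6.92
eef_pos: [0.5917, 0.0583, 0.4155]
ee_rot: [-0.512, 0.523, -0.486, 0.477]
wrist_force: [-0.2, 0.1, 0.3]
opening: 1.001
need [ 22.33  -0.14 -13.52] turn -0.006 tcp [0.5917 0.0583 0.4155] q [-0.02  0.28  1.06 -0.    1.82  1.48] t 6.92 F [-0.2  0.1  0.3] op 1.001
```

```bash
python3 -m pendant '2 0 -1.2 0; 5 0 -3 0; 8.3 0 -5 0; 11.6 0 -7 0; 14.9 0 -9 0'
python3 -m pendant '2.5 0 -1.5 0; 5 0 -3 0; 6.5 0 -4 0; 7.2 0 -4.5 0; 7.2 0 -4.5 0'
python3 -c "
from h import *
need(ball(0)+[0,0,-.019],YAW)
m=imaging.camera_model('wrist');im=imaging.snapshot('wrist');cv2.imwrite('pics/w2.png',im[:,:,::-1])
print('pred ball',proj(m,[ball(0),W(0,0,.312)]))"
```

```text
time_s: 7.33
eef_pos: [0.5114, -0.0984, 0.4177]
ee_rot: [-0.512, 0.524, -0.485, 0.477]
wrist_force: [0.3, -0.3, -0.3]
opening: 1.001
time_s: 7.75
eef_pos: [0.4709, -0.1749, 0.4189]
ee_rot: [-0.511, 0.523, -0.486, 0.478]
wrist_force: [-0.6, -0.1, 0.2]
opening: 1.003
need [-0.1  11.79  0.46] turn -0.008 tcp [ 0.4709 -0.1749  0.4189] q [-0.48  0.13  1.25 -0.01  1.78  1.01] t 7.75 F [-0.6 -0.1  0.2] op 1.003
pred ball [[319.15824498 201.40025141]
 [210.19348507   9.32127312]]
```

View pics/w2.png

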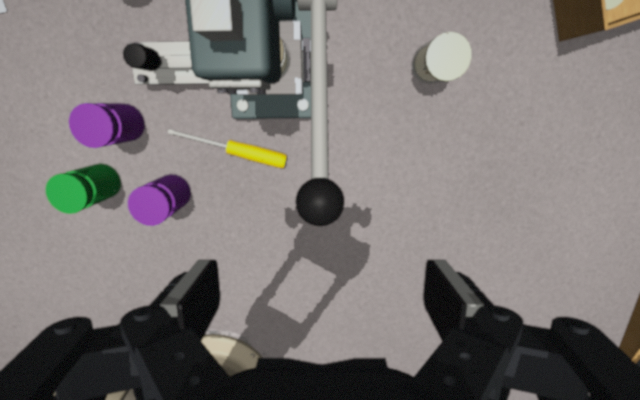

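```bash
python3 -c "
from h import *
for n in('side','top'):
  im=imaging.snapshot(n);cv2.imwrite(f'pics/{n}2.png',im[:,:,::-1])
im=cv2.imread('pics/side2.png');cv2.imwrite('pics/c3.png',cv2.resize(im[60:320,220:400],None,fx=2.3,fy=2.3,interpolation=cv2.INTER_CUBIC))"
```

```text
(no output)
```

View pics/c3.png

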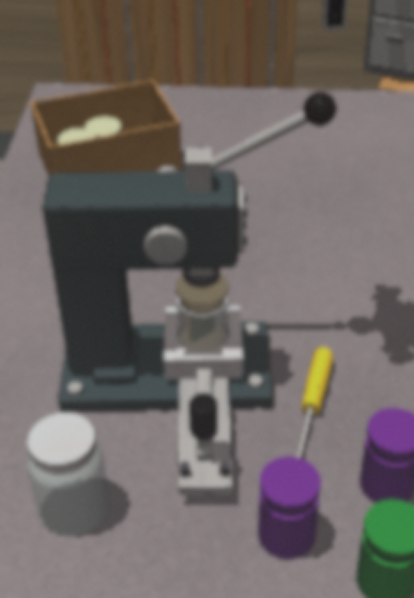

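Wrist view: ball at (320,202), predicted (319,201), with the lever running straight up the image. Side crop: the carriage is home with the housing and plug under the ram and the lever still up. I'll go down and grip the ball across the lever's axis, so it can pivot in the pads.

```bash
python3 -m pendant '-0.1 2 0.2 0; -0.1 5 0.4 0; -0.1 8 0.5 0; -0.1 11 0.5 0; -0.1 12 0.5 0'
python3 -m pendant '0 0 0 0; 0 0 0 0; 0 0 0 0; 0 0 0 0; 0 0 0 0' 
python3 -c "
from h import *
need(ball(0)+[0,0,-.022],YAW)"
```

```text
time_s: 8.32
eef_pos: [0.4734, -0.1692, 0.2943]
ee_rot: [-0.513, 0.525, -0.487, 0.474]
wrist_force: [-0.2, -0.3, 0.4]
opening: 0.998
time_s: 8.73
eef_pos: [0.4743, -0.1696, 0.296]
ee_rot: [-0.513, 0.524, -0.486, 0.475]
wrist_force: [0.8, 0.0, -0.4]
opening: 0.994
need [ 0.45 -0.2  -0.16] turn -0.002 tcp [ 0.4743 -0.1696  0.296 ] q [-0.47  0.15  1.52 -0.01  1.5   1.02] t 8.73 F [ 0.8  0.  -0.4] op 0.994
```

```bash
python3 -m pendant '0.3 -0.1 -0.1 0; 0.4 -0.2 -0.2 0; 0.4 -0.2 -0.2 0; 0.4 -0.2 -0.2 0; 0.4 -0.2 -0.2 0'
python3 -m pendant '0 0 0 0; 0 0 0 0; 0 0 0 0; 0 0 0 0; 0 0 0 0' 1
python3 -c "
from h import *
need(ball(0)+[0,0,-.022],YAW)
for th in(.15,.3,.45,.6,.75,.9,1.05):print(th,((ball(th)-ball(0))*100).round(2), end=' | ')
c,s=np.cos(YAW),np.sin(YAW)
print([(round(100*((ball(th)-ball(0))@[c,s,0]),2),round(100*(ball(th)-ball(0))[2],2)) for th in np.arange(.1,1.1,.1)])
o=telemetry.get_obs();q=o['ee_rot'];R=Ro.from_quat([q[1],q[2],q[3],q[0]]).as_matrix()
print([(R.T@(ball(th)-ball(0))*100).round(2).tolist() for th in np.arange(.1,1.1,.1)])"
```

```text
time_s: 9.15
eef_pos: [0.4726, -0.1738, 0.2981]
ee_rot: [-0.513, 0.524, -0.486, 0.475]
wrist_force: [0.5, -0.1, -0.2]
opening: 1.0
time_s: 9.57
eef_pos: [0.4726, -0.1738, 0.2984]
ee_rot: [-0.513, 0.524, -0.486, 0.475]
wrist_force: [-0.6, 0.5, 0.6]
opening: 0.392
need [0.04 0.04 0.05] turn -0.002 tcp [ 0.4726 -0.1738  0.2984] q [-0.48  0.15  1.51 -0.01  1.5   1.01] t 9.57 F [-0.6  0.5  0.6] op 0.392
0.15 [-1.23 -0.1  -2.57] | 0.3 [-2.07 -0.16 -5.29] | 0.45 [-2.49 -0.2  -8.1 ] | 0.6 [ -2.48  -0.19 -10.95] | 0.75 [ -2.05  -0.16 -13.76] | 0.9 [ -1.21  -0.1  -16.48] | 1.05 [  0.03   0.   -19.05] | [(np.float64(-0.87), np.float64(-1.69)), (np.float64(-1.56), np.float64(-3.46)), (np.float64(-2.07), np.float64(-5.29)), (np.float64(-2.4), np.float64(-7.16)), (np.float64(-2.54), np.float64(-9.05)), (np.float64(-2.49), np.float64(-10.95)), (np.float64(-2.25), np.float64(-12.83)), (np.float64(-1.82), np.float64(-14.69)), (np.float64(-1.22), np.float64(-16.48)), (np.float64(-0.43), np.float64(-18.21))]
[[0.0, 1.71, -0.83], [0.01, 3.49, -1.48], [0.01, 5.33, -1.95], [0.01, 7.21, -2.24], [0.01, 9.11, -2.33], [0.01, 11.0, -2.24], [0.01, 12.88, -1.96], [0.01, 14.72, -1.49], [0.01, 16.51, -0.84], [0.01, 18.22, -0.01]]
```

```bash
python3 -m pendant '0 0 0 0; 0 0 0 0; 0 0 0 0; 0 0 0 0; 0 0 0 0'
python3 -m pendant '0 0.4 -0.2 0; 0 0.8 -0.4 0; 0 1.2 -0.6 0; 0 1.6 -0.75 0; 0 1.7 -0.8 0'
python3 -c "
from h import *
need(ball(0.1)+[0,0,-.022],YAW)"
```

```text
time_s: 9.98
eef_pos: [0.4726, -0.1739, 0.2984]
ee_rot: [-0.513, 0.524, -0.486, 0.475]
wrist_force: [-0.2, 0.5, 0.6]
opening: 0.391
time_s: 10.4
eef_pos: [0.4644, -0.1745, 0.2823]
ee_rot: [-0.513, 0.524, -0.486, 0.476]
wrist_force: [-0.6, 1.1, 6.8]
opening: 0.39
need [0.04 0.12 0.  ] turn -0.002 tcp [ 0.4644 -0.1745  0.2823] q [-0.49  0.14  1.56 -0.01  1.46  1.  ] t 10.4 F [-0.6  1.1  6.8] op 0.39
```

```bash
python3 -m pendant '0 1 -0.35 0; 0 1.9 -0.65 0; 0 2.8 -0.9 0; 0 3.7 -1.1 0; 0 4.65 -1.3 0'
python3 -c "
from h import *
need(ball(0.35)+[0,0,-.022],YAW)"
python3 -m pendant '0 1 -0.1 0; 0 2 -0.2 0; 0 2.9 -0.2 0; 0 3.8 -0.2 0; 0 4.7 -0.1 0'
python3 -c "
from h import *
need(ball(0.6)+[0,0,-.022],YAW)"
```

```text
time_s: 10.82
eef_pos: [0.451, -0.1756, 0.2371]
ee_rot: [-0.514, 0.523, -0.485, 0.477]
wrist_force: [0.2, 0.4, 5.8]
opening: 0.389
need [ 0.04  0.13 -0.05] turn -0.003 tcp [ 0.451  -0.1756  0.2371] q [-0.51  0.14  1.67 -0.01  1.35  0.99] t 10.82 F [0.2 0.4 5.8] op 0.389
time_s: 11.23
eef_pos: [0.4499, -0.1757, 0.1911]
ee_rot: [-0.514, 0.523, -0.484, 0.478]
wrist_force: [-2.9, 2.5, 14.1]
opening: 0.391
need [ 0.03  0.27 -0.16] turn -0.003 tcp [ 0.4499 -0.1757  0.1911] q [-0.51  0.17  1.75 -0.01  1.23  0.99] t 11.23 F [-2.9  2.5 14.1] op 0.391
```

```bash
python3 -m pendant '0 1.2 0 0; 0 2.2 0.15 0; 0 3.1 0.35 0; 0 4 0.6 0; 0 4.9 0.9 0'
python3 -c "
from h import *
need(ball(0.85)+[0,0,-.022],YAW);need(ball(1.05)+[0,0,-.022],YAW)"
```

```text
time_s: 11.65
eef_pos: [0.4615, -0.1749, 0.1447]
ee_rot: [-0.516, 0.52, -0.482, 0.48]
wrist_force: [1.5, 5.6, 15.1]
opening: 0.393
need [ 0.02  0.26 -0.39] turn -0.004 tcp [ 0.4615 -0.1749  0.1447] q [-0.5   0.22  1.81 -0.01  1.11  1.  ] t 11.65 F [ 1.5  5.6 15.1] op 0.393
need [0.01 3.71 1.2 ] turn -0.004 tcp [ 0.4615 -0.1749  0.1447] q [-0.5   0.22  1.81 -0.01  1.11  1.  ] t 11.65 F [ 1.5  5.6 15.1] op 0.393
```

```bash
python3 -m pendant '0 0.9 0.1 0; 0 1.8 0.3 0; 0 2.6 0.6 0; 0 3.3 0.9 0; 0 3.8 1.1 0'
python3 -c "
from h import *
need(ball(1.05)+[0,0,-.022],YAW)"
python3 -m pendant '0 0.2 0 0; 0 0.4 0.1 0; 0 0.6 0.1 0; 0 0.7 0.1 0; 0 0.7 0.1 0'
python3 -c "
from h import *
need(ball(1.05)+[0,0,-.022],YAW)"
```

```text
time_s: 12.07
eef_pos: [0.4767, -0.1738, 0.1095]
ee_rot: [0.518, -0.518, 0.48, -0.484]
wrist_force: [2.0, 6.5, 19.1]
opening: 0.388
need [ 0.01  0.2  -0.35] turn -0.006 tcp [ 0.4767 -0.1738  0.1095] q [-0.49  0.28  1.84 -0.    1.02  1.01] t 12.07 F [ 2.   6.5 19.1] op 0.388
time_s: 12.48
eef_pos: [0.48, -0.1736, 0.1051]
ee_rot: [0.519, -0.515, 0.479, -0.486]
wrist_force: [-0.8, 3.7, 15.9]
opening: 0.392
need [ 0.02 -0.25 -0.67] turn -0.009 tcp [ 0.48   -0.1736  0.1051] q [-0.48  0.28  1.84  0.    1.01  1.02] t 12.48 F [-0.8  3.7 15.9] op 0.392
```

```bash
python3 -m pendant '0 0.3 -0.2 0; 0 0.6 -0.4 0; 0 0.8 -0.5 0; 0 0.8 -0.5 0; 0 0.8 -0.5 0'
python3 -c "
from h import *
need(ball(1.05)+[0,0,-.022],YAW)
m=imaging.camera_model('side');im=imaging.snapshot('side');cv2.imwrite('pics/side3.png',im[:,:,::-1])
print(proj(m,[ball(1.05),ball(1.0),ball(.95),W(0,0,.128)]).round(1))
cv2.imwrite('pics/c4.png',cv2.resize(im[90:290,250:410,::-1],None,fx=3,fy=3,interpolation=cv2.INTER_CUBIC))"
```

```text
time_s: 12.9
eef_pos: [0.4823, -0.1735, 0.1018]
ee_rot: [0.522, -0.51, 0.476, -0.491]
wrist_force: [6.3, 10.0, 21.1]
opening: 0.392
need [ 0.01 -0.59 -0.88] turn -0.013 tcp [ 0.4823 -0.1735  0.1018] q [-0.49  0.28  1.85  0.01  0.98  1.01] t 12.9 F [ 6.3 10.  21.1] op 0.392
[[354.2 168.6]
 [356.1 166.2]
 [357.8 163.7]
 [307.5 186.7]]
```

View pics/c4.png

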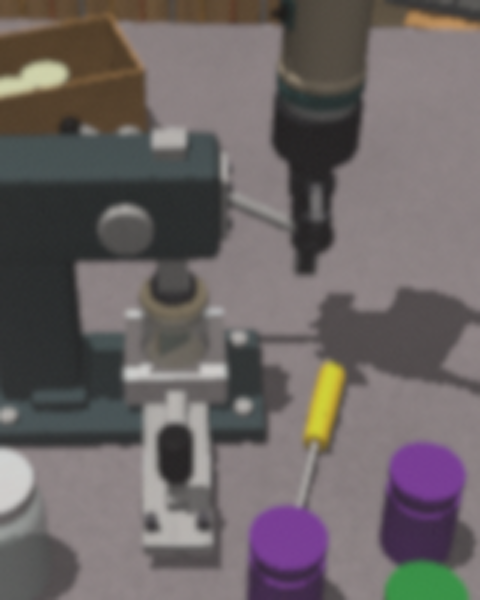

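Side crop: the ball inside the fingers is at crop (315,236), i.e. image (355,169), which matches the predicted 1.05 rad position (354,169); 1.0 rad would be at (356,166). The ram is on the plug. I'll press a bit more to be sure, and watch the force.

```bash
python3 -m pendant '0 0.4 -0.3 0; 0 0.8 -0.6 0; 0 1 -0.8 0; 0 1 -0.8 0; 0 1 -0.8 0'
python3 -c "
from h import *
need(ball(1.05)+[0,0,-.022],YAW);o=telemetry.get_obs();q=o['ee_rot'];R=Ro.from_quat([q[1],q[2],q[3],q[0]]).as_matrix();print(R.round(3))"
```

```text
time_s: 13.37
eef_pos: [0.4841, -0.1736, 0.0999]
ee_rot: [0.526, -0.504, 0.471, -0.498]
wrist_force: [4.7, 13.3, 40.2]
opening: 0.389
need [-0.   -0.82 -1.04] turn -0.017 tcp [ 0.4841 -0.1736  0.0999] q [-0.49  0.27  1.87  0.02  0.95  1.  ] t 13.37 F [ 4.7 13.3 40.2] op 0.389
[[ 0.06   0.05   0.997]
 [-0.998 -0.005  0.061]
 [ 0.008 -0.999  0.049]]
```

40 N on the ball with only 2 mm of motion, so the lever is on its stop. The pads have crept about 9 mm in +x on the ball, so I'll unload and re-centre before easing up.

```bash
python3 -m pendant '0 -0.2 -0.1 0; 0 -0.3 -0.3 0; 0 -0.4 -0.5 0; 0 -0.4 -0.7 0; 0 -0.4 -0.8 0'
python3 -c "
from h import *
need(ball(1.05)+[0,0,-.022],YAW)
o=telemetry.get_obs();q=o['ee_rot'];R=Ro.from_quat([q[1],q[2],q[3],q[0]]).as_matrix();print(R[:,1].round(3),o['wrist_torque'].round(2))
print([(R.T@(ball(th)-ball(1.05))*100).round(2).tolist() for th in np.arange(1.,-.01,-.1)])"
```

```text
time_s: 13.78
eef_pos: [0.4808, -0.1738, 0.1065]
ee_rot: [0.528, -0.5, 0.468, -0.502]
wrist_force: [8.1, 7.0, 12.3]
opening: 0.39
need [-0.   -0.15 -0.75] turn -0.02 tcp [ 0.4808 -0.1738  0.1065] q [-0.5   0.26  1.87  0.03  0.95  0.99] t 13.78 F [ 8.1  7.  12.3] op 0.39
[ 0.062 -0.005 -0.998] [ 1.07 -1.17 -0.03]
[[0.02, -0.86, -0.4], [0.05, -2.63, -1.08], [0.07, -4.47, -1.58], [0.1, -6.34, -1.89], [0.12, -8.23, -2.02], [0.14, -10.13, -1.95], [0.15, -12.01, -1.69], [0.16, -13.86, -1.25], [0.16, -15.65, -0.63], [0.16, -17.38, 0.17], [0.16, -19.01, 1.14]]
```

```bash
python3 -m pendant '0 -0.7 -0.5 0; 0 -1.6 -1 0; 0 -2.5 -1.35 0; 0 -3.4 -1.65 0; 0 -4.3 -1.9 0'
python3 -c "
from h import *
need(ball(.8)+[0,0,-.022],YAW)
o=telemetry.get_obs();q=o['ee_rot'];R=Ro.from_quat([q[1],q[2],q[3],q[0]]).as_matrix();print(R[:,1].round(3),o['wrist_torque'].round(2))
print([(R.T@(ball(th)-ball(.8))*100).round(2).tolist() for th in np.arange(.7,-.01,-.1)])"
```

```text
time_s: 14.2
eef_pos: [0.4615, -0.1752, 0.1504]
ee_rot: [0.528, -0.499, 0.467, -0.504]
wrist_force: [-1.3, -5.0, 4.3]
opening: 0.392
need [ 0.01 -0.12 -0.66] turn -0.021 tcp [ 0.4615 -0.1752  0.1504] q [-0.53  0.18  1.85  0.03  1.05  0.97] t 14.2 F [-1.3 -5.   4.3] op 0.392
[ 0.067 -0.006 -0.998] [ 0.19  0.28 -1.52]
[[0.03, -1.87, -0.3], [0.05, -3.77, -0.41], [0.07, -5.67, -0.34], [0.09, -7.55, -0.07], [0.1, -9.39, 0.38], [0.11, -11.18, 1.02], [0.11, -12.9, 1.83], [0.11, -14.53, 2.8]]
```

```bash
python3 -m pendant '0 -0.9 -0.25 0; 0 -1.8 -0.45 0; 0 -2.75 -0.6 0; 0 -3.7 -0.65 0; 0 -4.6 -0.65 0'
python3 -c "
from h import *
need(ball(.55)+[0,0,-.022],YAW)
o=telemetry.get_obs();q=o['ee_rot'];R=Ro.from_quat([q[1],q[2],q[3],q[0]]).as_matrix();print(R[:,1].round(3),o['wrist_torque'].round(2))
print([(R.T@(ball(th)-ball(.55))*100).round(2).tolist() for th in np.arange(.5,-.01,-.1)])"
```

```text
time_s: 14.62
eef_pos: [0.4483, -0.1761, 0.1959]
ee_rot: [0.527, -0.502, 0.467, -0.502]
wrist_force: [-8.7, -4.8, 2.6]
opening: 0.395
need [ 0.01 -0.21 -0.05] turn -0.019 tcp [ 0.4483 -0.1761  0.1959] q [-0.54  0.13  1.79  0.03  1.16  0.97] t 14.62 F [-8.7 -4.8  2.6] op 0.395
[ 0.06  -0.008 -0.998] [-0.88  1.27 -1.08]
[[0.01, -0.95, 0.06], [0.03, -2.83, 0.31], [0.05, -4.68, 0.75], [0.06, -6.47, 1.37], [0.06, -8.2, 2.16], [0.07, -9.83, 3.13]]
```

```bash
python3 -m pendant '0 -1 0.05 0; 0 -1.95 0.15 0; 0 -2.9 0.3 0; 0 -3.8 0.5 0; 0 -4.7 0.75 0'
python3 -c "
from h import *
need(ball(.3)+[0,0,-.022],YAW)
o=telemetry.get_obs();q=o['ee_rot'];R=Ro.from_quat([q[1],q[2],q[3],q[0]]).as_matrix();print(R[:,1].round(3),o['wrist_torque'].round(2))
print([(R.T@(ball(th)-ball(.3))*100).round(2).tolist() for th in np.arange(.25,-.01,-.05)])"
```

```text
time_s: 15.03
eef_pos: [0.4486, -0.1761, 0.2433]
ee_rot: [0.525, -0.506, 0.468, -0.499]
wrist_force: [-0.5, -5.1, 1.2]
opening: 0.39
need [ 0.01 -0.16  0.39] turn -0.015 tcp [ 0.4486 -0.1761  0.2433] q [-0.53  0.1   1.7   0.02  1.29  0.97] t 15.03 F [-0.5 -5.1  1.2] op 0.39
[ 0.05  -0.011 -0.999] [-0.75  0.42 -0.83]
[[0.01, -0.91, 0.28], [0.02, -1.8, 0.6], [0.02, -2.68, 0.97], [0.03, -3.53, 1.38], [0.04, -4.37, 1.84], [0.04, -5.18, 2.33]]
```

```bash
python3 -m pendant '0 -1 0.4 0; 0 -1.9 0.75 0; 0 -2.8 1.15 0; 0 -3.6 1.6 0; 0 -4.3 2.1 0'
python3 -c "
from h import *
need(ball(0)+[0,0,-.022],YAW)"
python3 -m pendant '0 -0.3 0.2 0; 0 -0.6 0.4 0; 0 -0.8 0.5 0; 0 -1 0.6 0; 0 -1.1 0.6 0'
python3 -c "
from h import *
need(ball(0)+[0,0,-.022],YAW)"
```

```text
time_s: 15.45
eef_pos: [0.4618, -0.1749, 0.2884]
ee_rot: [0.521, -0.509, 0.471, -0.497]
wrist_force: [-27.6, -2.4, 17.9]
opening: 0.379
need [ 0.01 -0.91  1.16] turn -0.016 tcp [ 0.4618 -0.1749  0.2884] q [-0.51  0.1   1.59  0.01  1.41  1.  ] t 15.45 F [-27.6  -2.4  17.9] op 0.379
time_s: 15.87
eef_pos: [0.4514, -0.1752, 0.2937]
ee_rot: [-0.511, 0.518, -0.482, 0.488]
wrist_force: [-29.8, -9.3, -11.0]
opening: 0.23
need [ 0.03 -0.43  2.17] turn -0.018 tcp [ 0.4514 -0.1752  0.2937] q [-0.51  0.1   1.57 -0.01  1.46  1.01] t 15.87 F [-29.8  -9.3 -11. ] op 0.23
```

The ball seems to be squeezing out of the pads near rest (opening 0.23, F_x −30 N). I'll look before doing anything else.

```bash
python3 -c "
from h import *
m=imaging.camera_model('side');im=imaging.snapshot('side');cv2.imwrite('pics/side4.png',im[:,:,::-1])
t=imaging.camera_model('top');it=imaging.snapshot('top');cv2.imwrite('pics/top4.png',it[:,:,::-1])
for th in(0,.1,.2,.3):print(th,proj(m,ball(th)).round(1),proj(t,ball(th)).round(1))
o=telemetry.get_obs();print(o['time_s'],o['opening'],o['wrist_force'],o['eef_pos'])
a=cv2.resize(im[50:230,290:400],None,fx=3.3,fy=3.3,interpolation=cv2.INTER_CUBIC)
b=cv2.resize(it[110:270,330:440],None,fx=3.7,fy=3.7,interpolation=cv2.INTER_CUBIC)[:594]
b=cv2.resize(b,(407,594))
cv2.imwrite('pics/c5.png',np.hstack([a[:590],b[:590]])[:,:,::-1]);print(a.shape,b.shape)"
```

```text
0 [[358.7 107. ]] [[392.8 221.8]]
0.1 [[361.8 113. ]] [[392.4 227.5]]
0.2 [[364.1 119.2]] [[391.7 232.1]]
0.3 [[365.6 125.5]] [[390.9 235.8]]
15.9667 0.22990840129805307 [-31.25111208  -8.14741099  -7.90700055] [ 0.4513506  -0.17526725  0.29357906]
(594, 363, 3) (594, 407, 3)
```

View pics/c5.png

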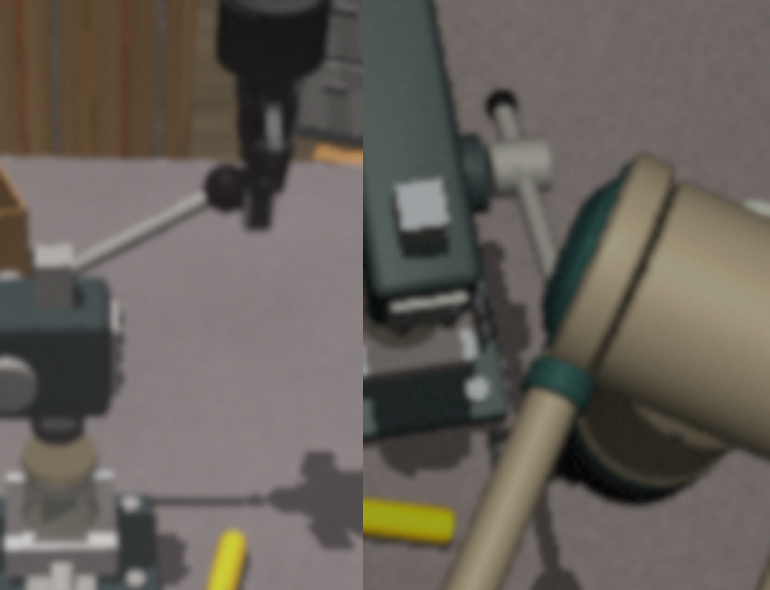

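Side crop: ball at (226,187), i.e. image (358.5,106.7). That is exactly the rest position (358.7,107.0), so the lever is up on its rest. I'll open the fingers, then rise clear.

```bash
python3 -m pendant '0 0 -0.3 0; 0 0 -0.3 0; 0 0 -0.3 0; 0 0 -0.3 0; 0 0 -0.3 0' -1
python3 -m pendant '0 -1 0 0; 0 -3 0 0; 0 -6 0 0; 0 -9 0 0; 0 -12 0 0'
python3 -c "
from h import *
need(W(0,.155,.42),YAW);o=telemetry.get_obs();q=o['ee_rot'];R=Ro.from_quat([q[1],q[2],q[3],q[0]]).as_matrix();print(R[:,1].round(3))"
```

```text
time_s: 16.38
eef_pos: [0.4496, -0.1754, 0.2942]
ee_rot: [-0.512, 0.518, -0.481, 0.488]
wrist_force: [-0.3, 0.4, -0.5]
opening: 0.925
time_s: 16.8
eef_pos: [0.4499, -0.1736, 0.4167]
ee_rot: [-0.513, 0.518, -0.48, 0.488]
wrist_force: [0.6, -0.1, 0.3]
opening: 1.001
need [-22.49  -0.6   14.79] turn -0.017 tcp [ 0.4499 -0.1736  0.4167] q [-0.5   0.08  1.31 -0.01  1.74  1.  ] t 16.8 F [ 0.6 -0.1  0.3] op 1.001
[ 0.003 -0.014 -1.   ]
```

```bash
python3 -m pendant '-2 0 1.3 0; -5 0 3.3 0; -8.3 -0.2 5.5 0; -11.6 -0.4 7.7 0; -14.9 -0.5 9.8 0'
python3 -m pendant '-2.5 0 1.7 0; -5 0 3.4 0; -6.8 0 4.5 0; -7.6 0 5 0; -7.6 0 5 -0.017'
python3 -m pendant '0 3 0 0; 0 7 0 0; 0 11 0 0; 0 14 0 0; 0 16 0 0'
python3 -m pendant '0 1 0 0; 0 2 0 0; 0 3 0 0; 0 3 0 0; 0 3 0 0'
python3 -c "
from h import *
need(W(0,.155,.08),YAW)
m=imaging.camera_model('wrist');im=imaging.snapshot('wrist');cv2.imwrite('pics/w3.png',im[:,:,::-1])
print('pred knob',proj(m,[W(0,.155,.114)]))"
```

```text
time_s: 17.22
eef_pos: [0.5398, -0.0169, 0.4216]
ee_rot: [-0.513, 0.517, -0.479, 0.489]
wrist_force: [0.4, 0.1, 0.1]
opening: 0.999
time_s: 17.63
eef_pos: [0.5861, 0.064, 0.4209]
ee_rot: [-0.519, 0.522, -0.474, 0.484]
wrist_force: [0.1, -0.8, 1.0]
opening: 0.995
time_s: 18.05
eef_pos: [0.585, 0.0602, 0.2581]
ee_rot: [-0.517, 0.523, -0.475, 0.483]
wrist_force: [-0.5, 0.0, 0.8]
opening: 1.001
time_s: 18.47
eef_pos: [0.5855, 0.0595, 0.2289]
ee_rot: [-0.517, 0.523, -0.475, 0.484]
wrist_force: [0.6, -0.4, -0.5]
opening: 1.0
need [-0.29 14.88 -0.23] turn 0.004 tcp [0.5855 0.0595 0.2289] q [-0.01  0.3   1.48 -0.01  1.36  1.48] t 18.47 F [ 0.6 -0.4 -0.5] op 1.0
pred knob [[317.32558498 204.24974351]]
```

View pics/w3.png

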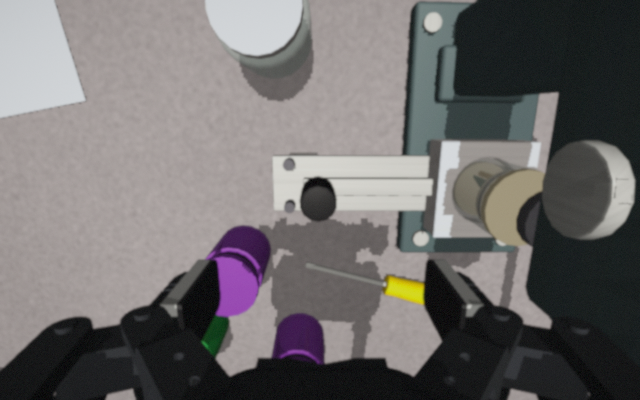

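Wrist view: knob at (318,198), predicted (317,204). The housing stands in the home carriage with its plug apparently flush. I'll descend and cage the knob.

```bash
python3 -m pendant '-0.2 3 -0.1 0; -0.3 6 -0.2 0; -0.3 9 -0.2 0; -0.3 11 -0.2 0; -0.3 12 -0.2 0'
python3 -m pendant '0 0 0 0; 0 0 0 0; 0 0 0 0; 0 0 0 0; 0 0 0 0'
python3 -c "
from h import *
need(W(0,.155,.08),YAW)"
```

```text
time_s: 18.93
eef_pos: [0.5834, 0.0609, 0.1077]
ee_rot: [-0.517, 0.523, -0.475, 0.483]
wrist_force: [-0.4, 0.8, 0.9]
opening: 0.995
time_s: 19.35
eef_pos: [0.5845, 0.0609, 0.1092]
ee_rot: [-0.518, 0.522, -0.474, 0.484]
wrist_force: [0.4, 0.3, -0.5]
opening: 0.996
need [ 0.03  2.92 -0.11] turn 0.004 tcp [0.5845 0.0609 0.1092] q [-0.01  0.38  1.66 -0.02  1.09  1.49] t 19.35 F [ 0.4  0.3 -0.5] op 0.996
```

```bash
python3 -m pendant '0 1 0 0; 0 2 -0.1 0; 0 2.7 -0.1 0; 0 2.9 -0.1 0; 0 2.9 -0.1 0'
python3 -m pendant '0 0 0 0; 0 0 0 0; 0 0 0 0; 0 0 0 0; 0 0 0 0' 0.15
python3 -m pendant '-0.5 0 0 0; -1.2 0 0 0; -2.1 0 0 0; -3.2 0 0 0; -4.3 0 0 0'
python3 -c "
from h import *
need(W(0,.285,.08),YAW)"
```

```text
time_s: 19.77
eef_pos: [0.5827, 0.0604, 0.0788]
ee_rot: [-0.517, 0.523, -0.475, 0.483]
wrist_force: [-0.3, 0.8, 0.3]
opening: 1.0
time_s: 20.18
eef_pos: [0.5829, 0.0604, 0.0791]
ee_rot: [-0.517, 0.523, -0.475, 0.483]
wrist_force: [-0.6, -0.7, 0.2]
opening: 0.428
time_s: 20.6
eef_pos: [0.5797, 0.1039, 0.079]
ee_rot: [-0.517, 0.523, -0.474, 0.484]
wrist_force: [0.2, -3.9, 3.7]
opening: 0.422
need [-8.61 -0.23  0.09] turn 0.004 tcp [0.5797 0.1039 0.079 ] q [ 0.07  0.42  1.7  -0.02  1.02  1.57] t 20.6 F [ 0.2 -3.9  3.7] op 0.422
```

```bash
python3 -m pendant '-1.1 0 0 0; -2.2 0 0 0; -3.3 0 0 0; -4.3 0 0 0; -5.2 0 0 0'
python3 -m pendant '-0.8 0 0 0; -1.5 0 0 0; -2.1 0 0 0; -2.6 0 0 0; -3 0 0 0'
python3 -m pendant '-0.2 0 0 0; -0.4 0 0 0; -0.6 0 0 0; -0.7 0 0 0; -0.7 0 0 0'
python3 -c "
from h import *
need(W(0,.285,.08),YAW)"
```

```text
time_s: 21.02
eef_pos: [0.5754, 0.1571, 0.0784]
ee_rot: [-0.518, 0.523, -0.474, 0.484]
wrist_force: [0.8, -4.0, 3.0]
opening: 0.426
time_s: 21.43
eef_pos: [0.5729, 0.1876, 0.0779]
ee_rot: [-0.518, 0.523, -0.474, 0.484]
wrist_force: [1.1, -3.1, 3.6]
opening: 0.428
time_s: 21.85
eef_pos: [0.5725, 0.1928, 0.0777]
ee_rot: [-0.517, 0.524, -0.473, 0.484]
wrist_force: [0.8, -7.0, 2.6]
opening: 0.422
need [ 0.32 -0.23  0.07] turn 0.005 tcp [0.5725 0.1928 0.0777] q [ 0.22  0.44  1.66 -0.02  1.04  1.72] t 21.85 F [ 0.8 -7.   2.6] op 0.422
```

At the loading stop: 3.2 mm past nominal, which is the slack, and the force is rising. Release and clear.

```bash
python3 -m pendant '0.2 0 0 0; 0.2 0 0 0; 0.2 0 0 0; 0.2 0 0 0; 0.2 0 0 0' -1
python3 -m pendant '0 -1.5 0 0; 0 -4.5 0 0; 0 -8 0 0; 0 -12 0 0; 0 -16 0 0'
python3 -m pendant '0 -4 -2 0; 0 -8 -5 0; 0 -12 -9 0; 0 -15 -13 0; 0 -17 -17 0'
python3 -m pendant '0 0 -2 0; 0 0 -3 0; 0 0 -3.5 0; 0 0 -3.5 0; 0 0 -3.5 0'
python3 -c "
from h import *
need(W(0,.285,.3),YAW)
S=imaging.camera_model('side');T=imaging.camera_model('top')
s=imaging.snapshot('side')[:,:,::-1];t=imaging.snapshot('top')[:,:,::-1];cv2.imwrite('pics/side5.png',s);cv2.imwrite('pics/top5.png',t)
for n,p in [('plugseated',W(0,.13,.128)),('plug138',W(0,.13,.138)),('knob',W(0,.285,.114)),('ball0',ball(0)),('ball.05',ball(.05))]:print(n,proj(S,p).round(1),proj(T,p).round(1))
a=cv2.resize(s[90:310,230:390],None,fx=2.7,fy=2.7,interpolation=cv2.INTER_CUBIC)
b=cv2.resize(t[130:250,200:420],(366,200),interpolation=cv2.INTER_CUBIC)
c=np.zeros((594,366,3),np.uint8);c[:200]=b
d=cv2.resize(s[190:250,275:340],(366,338),interpolation=cv2.INTER_CUBIC);c[220:558]=d
cv2.imwrite('pics/c6.png',np.hstack([a,c]))"
```

```text
time_s: 22.27
eef_pos: [0.5724, 0.1912, 0.0775]
ee_rot: [-0.517, 0.524, -0.473, 0.484]
wrist_force: [-0.5, 0.2, 1.2]
opening: 0.993
time_s: 22.68
eef_pos: [0.5709, 0.1942, 0.2386]
ee_rot: [-0.517, 0.524, -0.474, 0.483]
wrist_force: [0.5, -0.4, -0.1]
opening: 1.003
time_s: 23.1
eef_pos: [0.4322, 0.1854, 0.3898]
ee_rot: [-0.518, 0.523, -0.474, 0.484]
wrist_force: [-1.4, -0.4, -0.4]
opening: 0.999
time_s: 23.52
eef_pos: [0.398, 0.1826, 0.3885]
ee_rot: [-0.517, 0.524, -0.474, 0.483]
wrist_force: [0.5, -0.7, -0.8]
opening: 1.002
need [ 0.61  8.91 17.52] turn 0.005 tcp [0.398  0.1826 0.3885] q [ 0.28  0.01  1.45 -0.02  1.68  1.77] t 23.52 F [ 0.5 -0.7 -0.8] op 1.002
plugseated [[307.8 222.6]] [[286.4 194. ]]
plug138 [[307.7 219.6]] [[286.1 193.1]]
knob [[308.4 280.1]] [[221.6 205.2]]
ball0 [[358.7 107. ]] [[392.8 221.8]]
ball.05 [[360.3 110. ]] [[392.6 224.8]]
```

View pics/c6.png

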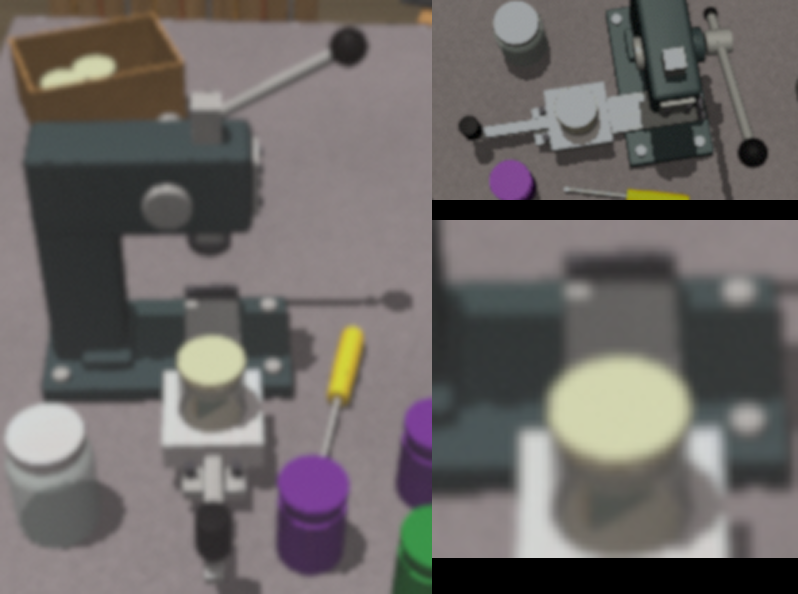

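Side crop: the plug top is at (308.1,223.3) against a predicted seated (307.8,222.6), and it started at 220.4. The knob (309,281) and ball (358.9,107.0) are at their starting pixels, the housing is upright, and the jar, screwdriver and look-alikes haven't moved. The arm is clear, so I'll hand in.

```bash
python3 -c "
from bench import arm,telemetry
print(telemetry.get_obs()['wrist_force']);print(arm.sign_off())"
```

```text
[-0.74999052  0.91690888 -0.42664653]
the job is handed in; nothing more can be done
None
```

The job is handed in at about 23.6 s, and by my last pictures the plug is pressed flush and everything is where the task wants it. I got no verdict back.

**What I did:** I pushed the carriage home by its knob, with the fingers loosely around it. I then gripped the lever ball and drove it down until it met about 40 N at its stop. After easing the lever back up in the grip, I drew the carriage out to its loading stop and moved clear.

**Last checks, all agreeing:**
- **Plug:** its top is at image row 223.3, against 222.6 predicted for seated; it started at row 220.4.
- **Lever:** the ball is back at its rest pixel.
- **Carriage:** the knob is at its starting (loading-stop) pixel.
- **Housing:** it stands upright in the nest.
- **Bystanders:** the jar, screwdriver and the look-alikes in view have not visibly moved. The loose finished housing was outside the final crop; I last saw it before pressing, and the arm did not go near it.

**What went less well:**
- **Grip on the ball:** the pads crept about 9 mm on the ball during the press. The ball also squeezed partly out of the pads in the last stretch before rest. A picture then showed the lever already at rest, but I did not measure its speed over that last bit.
- **Tool tilt:** the tool leaned by up to about 4 degrees at times; this did not affect the work.
- **Wrist force:** it peaked at about 43 N while the fingers pressed the ball down, well under the 120 N limit.

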